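# Feed a wooden offcut through the bin's gravity flap

### The arm

A 7-joint arm with a two-finger parallel gripper is mounted at the origin on a cart in front of the work surface, level with it; the furniture and walls round the work are solid. World frame = base frame: x ahead of the robot, y to its left, z up, the work surface at z = 0. Lengths are in m, angles in degrees, forces in N, time in s.
With the tool pointing down it reaches from about 0.425 to 0.875 m from the base axis. Payload 4.7 kg.
Tool frame: the origin (TCP) lies on the centre line of the jaws, within the pads' length; the fingertips stand ahead of it and the grasp point (between the pads) lies 2 mm behind it (env.tip_reach is the x of the fingertips in the tool frame, in m); x points along the fingers, z is the direction in which the jaws open and shut, and the axes are right-handed (so a half turn about x gives the same grasp; the last joint's range is limited). The gripper opens to 87 mm and grips with 3 to 60 N. Pads are 19 mm wide; open, the fingers measure 117 mm over their backs; the gripper's body (75 mm by 190 mm) begins 51 mm behind the grasp point.
Start: joints at [-67.661, 18.392, -4.016, 83.108, 1.295, 78.541, -3.26], TCP at [0.239, 0.605, 0.24] pointing down, gripper open.
Joint ranges: [-163.93, 163.93], [-17.29, 119.83], [-79.2, 71.16], [3.27, 140.29], [-89.18, 269.18], [5.43, 117.66], [-154.24, 154.24]. Speed limits (degrees/s): [147.25, 147.25, 180, 180, 180, 180, 180].

### API

Orientations are given as [roll, pitch, yaw] about the fixed x, y, z axes, in that order (R = Rz(yaw) Ry(pitch) Rx(roll)).
In Python, from cell import telemetry, optics, env, models gives the robot as it stands.
- The arm moves only by the shell command python3 -m pendant 'ROWS' [FORCE]. ROWS is JSON, a list of rows, each a list of 3 entries, a list of its own where there are three numbers: the finger opening in mm, from 0 to 87, then the shift along the tool's x, y, z in mm, then the turn, a rotation vector about the tool's x, y, z in rad. A call has 1 to 10 rows; each row is the pose to reach, as a shift and turn from the pose commanded when the call began, along the tool's axes at that moment; what a row does not reach only later rows make up. A row lasts 1/12 s, in which the tool goes at most 41.7 mm and 7.16 degrees, less where a joint would pass 70% of its speed; a pose out of reach is approached as far as the arm can. A call with a gripper value outside its range is refused whole. The fingers move at their own pace and stop on an object; FORCE is the grip in N (left out, the last holds). Time passes only in rows, so rows that repeat a pose let the fingers close. It gives the time, the measured TCP pose, the force and the opening at its end, in the units of the state.
- telemetry.get_obs(): the state, without advancing time (a new reading comes with each control period).
- optics.read_camera(name): name is "side" or "top" or "wrist"; returns a dict with "image" (400x640x3 uint8, blue, green, red), "range_z" (400x640 float32, m along the optical axis (not along the pixel's ray), 0 where there is no reading), "fx", "fy", "cx", "cy" (pixels), "cam_to_world" (4x4, takes a point from camera to world coordinates). Camera axes: x right, y up, looking along -z (the intrinsics and any distortion apply to the point x, -y, -z); pixel columns grow to the right and rows downward; lengths in m; the calibration is good to about 2 mm. A picture is of the moment at which its call begins.
- env.sign_off(): hands the job in, once; it reports no verdict.
Trained networks look in the newest picture that a camera, given by its name, has taken for a name from the list of things; names that differ only in an ending like _2 or _b are one class to them, and where a whole thing is asked for, a point or a joint stands for the part that bears it (a point fixed in the world has none). Each returns a list of dicts, best first, with "confidence" (0 to 1); they miss things now and then, are a little off and sometimes report something else, mostly with a low value. They report only what shows in the picture. A call takes as long as a camera call. They do not tell look-alikes from the thing itself.
- models.masks_of(camera, label): "pixels" (400x640 bool, what is visible of it) and "extent" ([left, top, right, bottom] as shares, 0 to 1, of the picture: columns of its width, rows of its height, round what is visible of it).
- models.landmark_of(camera, label): "centre" ([row, column] as shares, 0 to 1, of the picture: columns of its width, rows of its height: a listed point, or the origin of a listed thing).
The state is a dict: "time_s": time; "qpos": joint angles; "joint_velocities": joint speeds; "effort": joint torques, N m; "tool_pos": TCP position; "tool_rot": TCP orientation; "force": force on the tool from outside, world axes, zero at the start; "wrist_torque": the same for the moment, N m; "grip_width": finger opening in m.
Only numpy, scipy, OpenCV 4.12 (cv2) and the standard library are available. Lean on these libraries where they do the work, as an engineer would, in place of code of your own. Each camera call takes 0.05 s, during which the arm holds its last target.

### The job

Push the wooden block with the bored hole along the feed shelf with your fingertips, through the hanging flap, until it drops into the offcut bin; then draw the fingers back out so that the flap swings shut. Only push the block: do not pick it up. Leave the hand plane, the plain offcut block and the spool clamp that lie beside the bin where they are.

Things in the scene. Friction and masses are not known exactly. Their poses are not given: they have to be found in the camera images.
- offcut_bin: Plywood offcut bin, fixed, 322 x 166 x 146 mm high. Origin on the table, mid-width, below the shut flap; +x level through the doorway into the bin, z up. In its frame, mm: feed shelf top at z 60, x -162 to -4, 150 wide between lips 12 high. Header bar over the doorway: x -6 to 8, z 137 to 147. Cheeks 142 high from x = -12 back; fixed clear cover to z 146 from x = 8 back.
- shelf_edge (a point): Middle of the shelf's inner edge, on its top, 4 mm before the plane of the shut flap (x of the bin). Here the shelf ends. Axes as the bin's.
- bin_floor (a point): Centre of the floor of the pit behind the shelf's inner edge: 157 long (x) x 150 mm wide, floor 54 mm below the shelf top. Axes as the bin's.
- flap (a joint): Angle of the flap, rad: 0 hangs plumb and shut; grows as its lower edge is pushed into the bin (+x), up to 1.5; cannot swing outward. Gravity alone shuts it, softly, in about half a second; opening takes under 1 N. Hinge pin (radius 3 mm) along y of the bin at x = 0, z = 130 mm.
- flap_edge (a point): Middle of the lower edge of the flap, an aluminium sheet 142 mm wide, 65 mm from hinge to edge, 3 to 4 mm thick, rubber-edged; shut, the edge hangs 5 mm above shelf height, just inside its edge. Moves with the flap.
- block_centre (a point): Centre (half-way up) of the wooden block with a round hole bored in its top: 42 (x) x 56 (y) x 29 mm high, about 42 g, loose on the shelf before the flap, x within 0.3 rad of the push. It tips off once its centre is past the shelf edge, though the flap may prop it; with its rear face 7 mm before the flap plane the drop is sure. Tilting the tool, tips leading, reaches a little under the header.
- block: The same block; origin at the centre of its underside.
- thumb_plane: Bystander: small wooden thumb plane, 25 x 60 x 34 mm, standing on the table to the +y side of the feed shelf. Origin: centre of its underside.
- plain_offcut: Bystander: plain wooden block without a hole, 36 x 40 x 26 mm, on the table to the -y side of the feed shelf. Origin: centre of its underside.
- lying_clamp: Bystander: wooden spool clamp lying on its side, 110 x 32 x 32 mm, on the table at the -y side of the bin. Origin: underside, near its middle.
Things that resemble listed ones, but are neither listed nor needed, are in the scene too. Leave any black, purple or red look-alike of the block alone.

How it is judged (in metres and radians):
On the way, in this order (a step that is already met when the one before it is completed fails the run):
1. the block, still on the shelf, has pushed the flap open and stands in the doorway (x of block_centre in the frame of offcut_bin between -0.02 and 0.03 m and z of block_centre in the frame of offcut_bin above 0.065 m and value of joint flap above 0.15 rad), for 0.05 s.
2. the block has dropped into the bin behind the flap (x of block_centre in the frame of offcut_bin above 0 m and z of block_centre in the frame of offcut_bin below 0.05 m), for 0.1 s.
At the end, for the whole second after the job is handed in: The block lies at rest inside the bin behind the shelf's inner edge, its centre below the shelf (less than 50 mm above the table); the flap hangs shut (within 0.06 rad) (all of step 2 and x of block_centre in the frame of offcut_bin below 0.153 m and y of block_centre in the frame of offcut_bin between -0.075 and 0.075 m and value of joint flap below 0.06 rad and linear speed of block below 0.02 m/s); the robot touches nothing.
It fails at once if the block is lifted (its centre more than 10 mm above its height on the shelf) (z of block_centre in the frame of offcut_bin above 0.0845 m).
It fails at once if the hand plane is moved by more than 20 mm (distance of thumb_plane from where it was at the start of the episode above 0.02 m).
It fails at once if the plain offcut is moved by more than 20 mm (distance of plain_offcut from where it was at the start of the episode above 0.02 m).
It fails at once if the spool clamp is moved by more than 20 mm (distance of lying_clamp from where it was at the start of the episode above 0.02 m).
It also fails if it takes over 38 s, if anything falls off the work surface, if the arm or the gripper's body presses on something with over 40 N, if the wrist force passes 120 N, or if a joint passes its speed limit or range.

## Working session

There is one attempt and no reset: what is moved stays moved. The work goes in short steps, Python scripts to look and compute and a shell command to move; the robot and the scene stay as the last step left them, time stands still between calls to the robot, and variables do not carry over. Pictures are saved under pics/ and viewed, and the job is handed in when it is done.

```bash
ls; mkdir -p pics; cat > h.py <<'E'
import numpy as np, cv2
from cell import telemetry, optics, env, models
def px2w(c,r,col,z=None):
    # r,col pixel
    d=c["range_z"]; r0,c0=int(round(r)),int(round(col))
    if z is None:
        w=d[max(r0-2,0):r0+3,max(c0-2,0):c0+3]; w=w[w>0]; z=np.median(w)
    p=np.array([(col-c["cx"])/c["fx"]*z,-(r-c["cy"])/c["fy"]*z,-z,1])
    return (c["cam_to_world"]@p)[:3]
def cloud(c,mask):
    r,co=np.nonzero(mask&(c["range_z"]>0)); z=c["range_z"][r,co]
    p=np.stack([(co-c["cx"])/c["fx"]*z,-(r-c["cy"])/c["fy"]*z,-z,np.ones_like(z)])
    return (c["cam_to_world"]@p)[:3].T
def onplane(c,r,col,Z):
    T=c["cam_to_world"]; d=T[:3,:3]@np.array([(col-c["cx"])/c["fx"],-(r-c["cy"])/c["fy"],-1]); o=T[:3,3]
    return o+d*(Z-o[2])/d[2]
E
python3 - <<'E'
from h import *
print(telemetry.get_obs(), env.tip_reach)
for n in ["top","side","wrist"]:
    c=optics.read_camera(n); cv2.imwrite(f"pics/{n}0.png",c["image"]); print(n,{k:v for k,v in c.items() if k not in("image","range_z")})
    for l in ["offcut_bin","shelf_edge","block","block_centre","flap_edge","thumb_plane","plain_offcut","lying_clamp"]:
        for m in models.landmark_of(n,l)[:4]:
            r,co=m["centre"][0]*400,m["centre"][1]*640
            try:p=px2w(c,min(r,399),min(co,639)).round(3)
            except Exception as e:p=None
            print(l,round(m["confidence"],2),round(r),round(co),p)
E
```

```text
pics
{'time_s': 0.0, 'qpos': array([-67.66054676,  18.4380251 ,  -4.01827659,  83.17379301,
         1.29373324,  78.54095135,  -3.26085749]), 'joint_velocities': array([-0.07123946,  0.02236274,  0.10758935,  0.05209476, -0.09893017,
        0.03594872,  0.07118779]), 'effort': array([-3.28357073e-04, -4.91296971e+01, -4.04204344e-01, -3.12537789e+01,
       -6.39297324e-02,  4.38735075e-02,  1.73681069e-04]), 'tool_pos': array([0.23838114, 0.60415632, 0.23848329]), 'tool_rot': array([-178.07090842,   89.89235323, -109.59914197]), 'force': array([-0.01075292,  0.12658602, -0.24510161]), 'wrist_torque': array([-0.01705906,  0.0003359 ,  0.01419351]), 'grip_width': 0.0871711184882514} 0.017
top {'fx': 497.9726445478838, 'fy': 497.9726445478838, 'cx': 318.0505809775349, 'cy': 207.3341088758716, 'cam_to_world': array([[ 0.00704123,  0.99225636, -0.12400704,  0.41605976],
       [-0.99979059,  0.00460271, -0.01993989, -0.03346038],
       [-0.01921472,  0.12412147,  0.99208097,  1.15433048],
       [ 0.        ,  0.        ,  0.        ,  1.        ]])}
offcut_bin 0.81 183 376 [ 0.608 -0
[... 1535 characters left out ...]
ck_centre 0.56 293 273 [ 0.372 -0.24   0.028]
flap_edge 0.65 236 349 [ 0.61  -0.15   0.069]
thumb_plane 0.4 229 302 [ 0.502 -0.073  0.066]
plain_offcut 0.64 299 354 [ 0.548 -0.321  0.025]
lying_clamp 0.96 292 407 [ 0.684 -0.338  0.018]
wrist {'fx': 353.7320700701886, 'fy': 353.7320700701886, 'cx': 317.722390703023, 'cy': 203.19276651141212, 'cam_to_world': array([[ 3.66650195e-01, -8.91927877e-01, -2.64636160e-01,
         1.65714785e-01],
       [ 9.30358419e-01,  3.51785850e-01,  1.03343737e-01,
         6.32266953e-01],
       [ 9.20096404e-04, -2.84097480e-01,  9.58794960e-01,
         3.84680814e-01],
       [ 0.00000000e+00,  0.00000000e+00,  0.00000000e+00,
         1.00000000e+00]])}
```

View pics/top0.png

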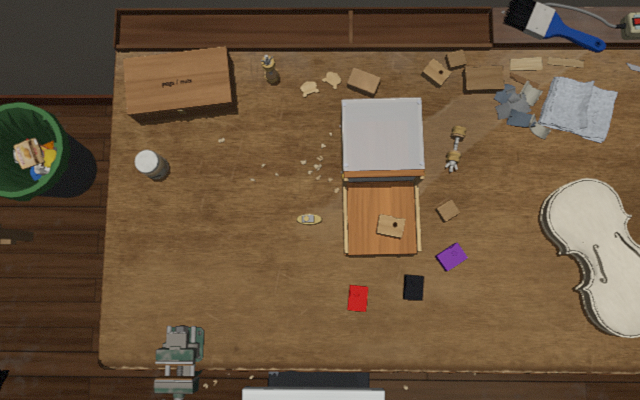

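View pics/side0.png

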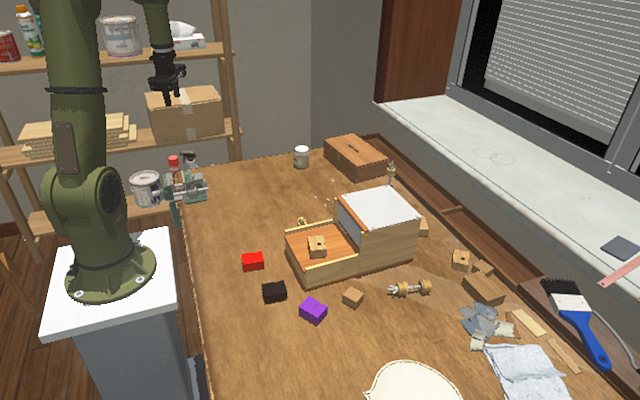

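```bash
python3 - <<'E'
from h import *
c=optics.read_camera("top"); im=c["image"]
P=cloud(c,np.ones((400,640),bool))
def roi(zl,zh): 
    m=(P[:,0]>.4)&(P[:,0]<.85)&(P[:,1]>-.27)&(P[:,1]<-.04)&(P[:,2]>zl)&(P[:,2]<zh); return P[m]
for zl,zh in [(.05,.066),(.068,.078),(.083,.095),(.130,.139),(.139,.155)]:
    q=roi(zl,zh); print(zl,zh,len(q))
    if len(q)>10:
        r=cv2.minAreaRect((q[:,:2]*1000).astype(np.float32)); print(np.round(r[0],1),np.round(r[1],1),round(r[2],2),np.median(q[:,2]), q.min(0).round(3),q.max(0).round(3))
        print(np.round(cv2.boxPoints(r)).tolist())
cv2.imwrite("pics/z.png",cv2.resize(im[90:270,320:440],None,fx=3.3,fy=3.3,interpolation=cv2.INTER_CUBIC))
for l in ["block","flap_edge","offcut_bin","thumb_plane"]:
    for m in models.masks_of("top",l)[:4]:
        q=cloud(c,m["pixels"]); print(l,round(m["confidence"],2),np.round(np.array(m["extent"])*[640,400,640,400]),q.mean(0).round(3))
E
```

```text
0.05 0.066 4376
[ 605.8 -149.3] [309.7 166.7] 1.57 0.058615020432957965 [ 0.45  -0.235  0.05 ] [ 0.758 -0.062  0.066]
[[449.0, -70.0], [453.0, -237.0], [763.0, -228.0], [758.0, -62.0]]
0.068 0.078 528
[ 613.1 -148.7] [315.9 165.8] 1.6 0.070866827252968 [ 0.454 -0.236  0.068] [ 0.769 -0.062  0.078]
[[453.0, -70.0], [458.0, -236.0], [773.0, -227.0], [769.0, -61.0]]
0.083 0.095 591
[ 589.  -123.4] [217.5 146.9] 61.29 0.08745095988989293 [ 0.486 -0.23   0.083] [ 0.706 -0.063  0.095]
[[472.0, -183.0], [601.0, -254.0], [706.0, -63.0], [577.0, 7.0]]
0.13 0.139 54
[ 676.6 -148.5] [153.8 170.6] 0.92 0.1363182776171512 [ 0.598 -0.235  0.13 ] [ 0.752 -0.062  0.139]
[[598.0, -64.0], [601.0, -235.0], [755.0, -233.0], [752.0, -62.0]]
0.139 0.155 6300
[ 688.1 -146.8] [172.  166.5] 1.5 0.1446806047136887 [ 0.6   -0.231  0.139] [ 0.775 -0.062  0.152]
[[600.0, -66.0], [604.0, -232.0], [776.0, -228.0], [772.0, -61.0]]
block 0.92 [437. 242. 467. 271.] [ 0.447 -0.31   0.025]
block 0.75 [374. 211. 407. 240.] [ 0.509 -0.168  0.085]
block 0.68 [348. 285. 370. 312.] [ 0.353 -0.101  0.026]
block 0.59 [400. 275. 427. 302.] [ 0.379 -0.225  0.026]
flap_edge 0.63 [351. 177. 411. 182.] [ 0.612 -0.144  0.087]
offcut_bin 0.67 [338.  93. 423. 256.] [ 0.621 -0.147  0.104]
offcut_bin 0.3 [375. 212. 406. 237.] [ 0.51  -0.167  0.086]
thumb_plane 0.67 [297. 214. 321. 222.] [0.531 0.01  0.019]
thumb_plane 0.44 [378. 213. 408. 237.] [ 0.51  -0.167  0.086]
thumb_plane 0.16 [348. 176. 413. 184.] [ 0.611 -0.148  0.089]
```

View pics/z.png

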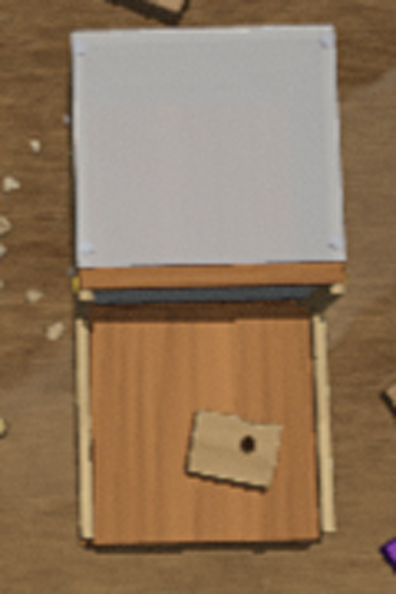

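```bash
cat >> h.py <<'E'
from scipy.spatial.transform import Rotation as R
YAW=1.6; O=np.array([.613,-.149,0])
B=R.from_euler('z',YAW,degrees=True)
def tool():
    o=telemetry.get_obs(); return o["tool_pos"],R.from_euler('xyz',o["tool_rot"],degrees=True),o
def goal(binpos,tilt,yaw=0,flip=1):
    # tool x down, tilted tips leading (+x); tool z along flip*bin y
    t=np.radians(tilt)
    x=np.array([np.sin(t),0,-np.cos(t)]); z=np.array([0,flip*1.,0]); y=np.cross(z,x)
    M=B*R.from_euler('z',yaw,degrees=True)*R.from_matrix(np.stack([x,y,z],1))
    return O+B.apply(np.array(binpos)/1000),M
def plan(binpos,tilt,yaw=0,flip=1):
    p,r,o=tool(); gp,gr=goal(binpos,tilt,yaw,flip)
    print("flip",flip,"shift mm",(r.inv().apply(gp-p)*1000).round(1),"turn",(r.inv()*gr).as_rotvec().round(3),"deg",round(np.degrees((r.inv()*gr).magnitude()),1))
def state():
    p,r,o=tool(); print("t",round(o["time_s"],2),"bin mm",(B.inv().apply(p-O)*1000).round(1),"F",o["force"].round(1),"q",o["qpos"].round(0),"w",round(o["grip_width"],4))
    M=(B.inv()*r).as_matrix(); print("axes in bin x",M[:,0].round(2),"z",M[:,2].round(2))
def blockpose(cam="top"):
    c=optics.read_camera(cam)
    P=cloud(c,np.ones((400,640),bool)); Q=B.inv().apply(P-O)*1000
    m=(abs(Q[:,1])<70)&(Q[:,0]>-158)&(Q[:,0]<-14)&(Q[:,2]>78)&(Q[:,2]<96); Q=Q[m]
    if len(Q)<20: print("few",len(Q)); return c
    k=Q[:,2]>np.median(Q[:,2])-4
    r=cv2.minAreaRect(Q[k][:,:2].astype(np.float32)); print("block rect bin",np.round(r[0],1),np.round(r[1],1),round(r[2],1),"z",np.median(Q[:,2]).round(1)); print(np.round(cv2.boxPoints(r),0).tolist())
    return c
E
python3 - <<'E'
from h import *
state(); blockpose("top"); blockpose("side")
for f in (1,-1): plan((-150,-20,200),0,0,f)
E
```

```text
t 1.6 bin mm [-353.2  763.8  239.6] F [-0.1 -0.2 -0.1] q [-68.  18.  -4.  83.   1.  79.  -3.] w 0.0872
axes in bin x [ 0.  0. -1.] z [0.39 0.92 0.  ]
block rect bin [-102.6  -16.9] [56.  41.7] 77.2 z 87.4
[[-129.0, -40.0], [-89.0, -49.0], [-76.0, 6.0], [-117.0, 15.0]]
block rect bin [-103.9  -15.4] [60.  42.2] 76.6 z 88.2
[[-131.0, -40.0], [-90.0, -49.0], [-76.0, 9.0], [-118.0, 19.0]]
flip 1 shift mm [  39.6 -494.8 -641. ] turn [-0.404  0.     0.   ] deg 23.1
flip -1 shift mm [  39.6 -494.8 -641. ] turn [ 2.738  0.    -0.   ] deg 156.9
```

```bash
python3 -m pendant '[[20,[30,-400,-500],[-0.404,0,0]],[20,[30,-400,-500],[-0.404,0,0]],[20,[30,-400,-500],[-0.404,0,0]],[20,[30,-400,-500],[-0.404,0,0]],[20,[30,-400,-500],[-0.404,0,0]],[20,[30,-400,-500],[-0.404,0,0]],[20,[30,-400,-500],[-0.404,0,0]],[20,[30,-400,-500],[-0.404,0,0]],[20,[30,-400,-500],[-0.404,0,0]],[20,[30,-400,-500],[-0.404,0,0]]]'
python3 - <<'E'
from h import *
state(); plan((-158,-16,180),30); plan((-158,-16,180),0)
E
```

```text
time_s: 2.53
tool_pos: [0.3614, 0.2049, 0.2203]
tool_rot: [-40.6, 89.9, 51.0]
force: [0.4, 0.8, 0.8]
grip_width: 0.0284
t 2.53 bin mm [-241.6  360.8  220.3] F [0.4 0.8 0.8] q [-45. -10.  10. 116.   2.  74.  57.] w 0.0284
axes in bin x [ 0.  0. -1.] z [-0.  1.  0.]
flip 1 shift mm [  40.   -83.4 -376.9] turn [ 0.     0.001 -0.523] deg 30.0
flip 1 shift mm [  40.   -83.4 -376.9] turn [0.    0.001 0.001] deg 0.1
```

```bash
python3 -m pendant '[[20,[0,-60,-40],[0,0,0]],[20,[10,-75,-80],[0,0,0]],[20,[20,-83,-120],[0,0,0]],[20,[30,-83,-160],[0,0,0]],[20,[40,-83,-200],[0,0,0]],[20,[40,-83,-240],[0,0,0]],[20,[40,-83,-280],[0,0,-0.1]],[20,[40,-83,-320],[0,0,-0.2]],[20,[40,-83,-360],[0,0,-0.3]],[20,[40,-83,-377],[0,0,-0.4]]]'
python3 - <<'E'
from h import *
state(); plan((-158,-16,180),30); plan((-158,-16,95),30); plan((-158,-16,95),20)
E
```

```text
time_s: 3.37
tool_pos: [0.4528, -0.1552, 0.1781]
tool_rot: [-89.4, 69.5, 2.2]
force: [-1.3, 0.7, -0.5]
grip_width: 0.0198
t 3.37 bin mm [-160.3   -1.8  178.1] F [-1.3  0.7 -0.5] q [-11. -17.  28. 127.   2.  49. 108.] w 0.0198
axes in bin x [ 0.35  0.   -0.94] z [0. 1. 0.]
flip 1 shift mm [ -1.1  -2.8 -14.2] turn [-0.002  0.003 -0.166] deg 9.5
flip 1 shift mm [ 78.6  26.9 -14.5] turn [-0.002  0.003 -0.166] deg 9.5
flip 1 shift mm [ 78.6  26.9 -14.5] turn [-0.002  0.003  0.008] deg 0.5
```

```bash
python3 -m pendant '[[20,[20,7,-14],[0,0,0]],[20,[40,14,-14],[0,0,0]],[20,[60,20,-14],[0,0,0]],[20,[78,27,-14],[0,0,0]],[20,[78,27,-14],[0,0,0]],[20,[78,27,-14],[0,0,0]]]'
python3 - <<'E'
from h import *
state(); plan((-158,-16,85),20);plan((-100,-16,85),20);plan((-100,-16,85),33)
c=optics.read_camera("side"); cv2.imwrite("pics/s1.png",cv2.resize(c["image"][170:320,230:430],None,fx=4,fy=4,interpolation=cv2.INTER_CUBIC))
E
```

```text
time_s: 3.87
tool_pos: [0.4563, -0.1645, 0.0967]
tool_rot: [-89.1, 69.7, 2.6]
force: [0.1, -0.8, 0.4]
grip_width: 0.02
t 3.87 bin mm [-157.1  -11.1   96.7] F [ 0.1 -0.8  0.4] q [-13.  -9.  35. 131.  -5.  38. 117.] w 0.02
axes in bin x [ 0.35  0.01 -0.94] z [-0.    1.    0.01]
flip 1 shift mm [10.6  4.9 -4.9] turn [0.001 0.006 0.005] deg 0.5
flip 1 shift mm [ 30.8 -49.5  -5.1] turn [0.001 0.006 0.005] deg 0.5
flip 1 shift mm [ 30.8 -49.5  -5.1] turn [ 0.     0.006 -0.221] deg 12.7
```

View pics/s1.png

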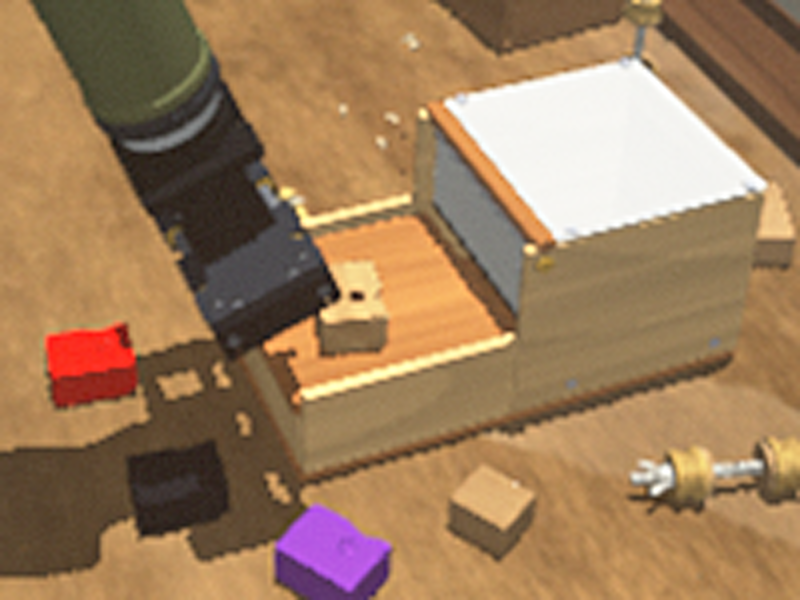

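```bash
python3 -m pendant '[[20,[10.6,4.9,-5],[0,0,0]],[20,[10.6,4.9,-5],[0,0,0]],[20,[12.7,-0.7,-5],[0,0,0]],[20,[14.8,-6.4,-5],[0,0,0]],[20,[16.9,-12,-5],[0,0,0]],[20,[19,-17.6,-5],[0,0,0]],[20,[21,-23.2,-5],[0,0,-0.05]],[20,[23.1,-28.9,-5],[0,0,-0.1]],[20,[25.2,-34.5,-5],[0,0,-0.15]],[20,[27.3,-40.1,-5],[0,0,-0.2]]]'
python3 - <<'E'
from h import *
state(); plan((-75,-16,85),33)
c=blockpose("top");c=optics.read_camera("side"); cv2.imwrite("pics/s2.png",cv2.resize(c["image"][170:320,230:430],None,fx=4,fy=4,interpolation=cv2.INTER_CUBIC))
E
```

```text
time_s: 4.75
tool_pos: [0.5052, -0.1683, 0.0862]
tool_rot: [-89.6, 58.0, 2.2]
force: [-0.1, 0.6, -0.1]
grip_width: 0.0201
t 4.75 bin mm [-108.3  -16.3   86.2] F [-0.1  0.6 -0.1] q [-18.  -7.  42. 135. -25.  23. 137.] w 0.0201
axes in bin x [ 0.53  0.01 -0.85] z [-0.  1.  0.]
flip 1 shift mm [ 18.6 -27.6   0.2] turn [ 0.001  0.005 -0.017] deg 1.0
block rect bin [-83.5 -12.1] [54.2 73.2] 87.3 z 87.2
[[-121.0, -37.0], [-48.0, -41.0], [-46.0, 13.0], [-119.0, 17.0]]
```

View pics/s2.png

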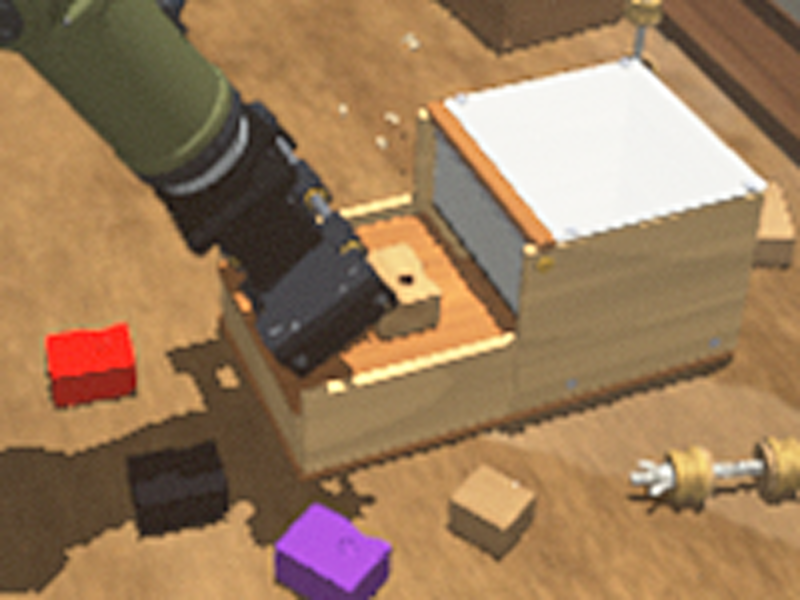

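```bash
python3 -m pendant '[[20,[3.2,-5.1,0],[0,0,0]],[20,[6.4,-10.2,0],[0,0,0]],[20,[9.5,-15.3,0],[0,0,0]],[20,[12.7,-20.4,0],[0,0,0]],[20,[15.9,-25.5,0],[0,0,0]],[20,[19.1,-30.6,0],[0,0,0]],[20,[22.3,-35.7,0],[0,0,0]]]'
python3 - <<'E'
from h import *
state(); plan((-20,-16,86),33)
c=blockpose("top");c=optics.read_camera("side"); cv2.imwrite("pics/s3.png",cv2.resize(c["image"][170:320,230:430],None,fx=4,fy=4,interpolation=cv2.INTER_CUBIC))
E
```

```text
time_s: 5.43
tool_pos: [0.5471, -0.1667, 0.0856]
tool_rot: [-89.5, 58.1, 2.2]
force: [-0.2, -0.3, 0.0]
grip_width: 0.02
t 5.43 bin mm [-66.4 -15.9  85.6] F [-0.2 -0.3  0. ] q [-21.  -0.  43. 131. -33.  24. 142.] w 0.02
axes in bin x [ 0.53  0.01 -0.85] z [-0.  1.  0.]
flip 1 shift mm [ 24.1 -39.6  -0.3] turn [ 0.     0.006 -0.02 ] deg 1.2
block rect bin [-45.7 -13.9] [54.7 63.5] 88.4 z 87.3
[[-78.0, -40.0], [-15.0, -42.0], [-13.0, 13.0], [-77.0, 14.0]]
```

View pics/s3.png

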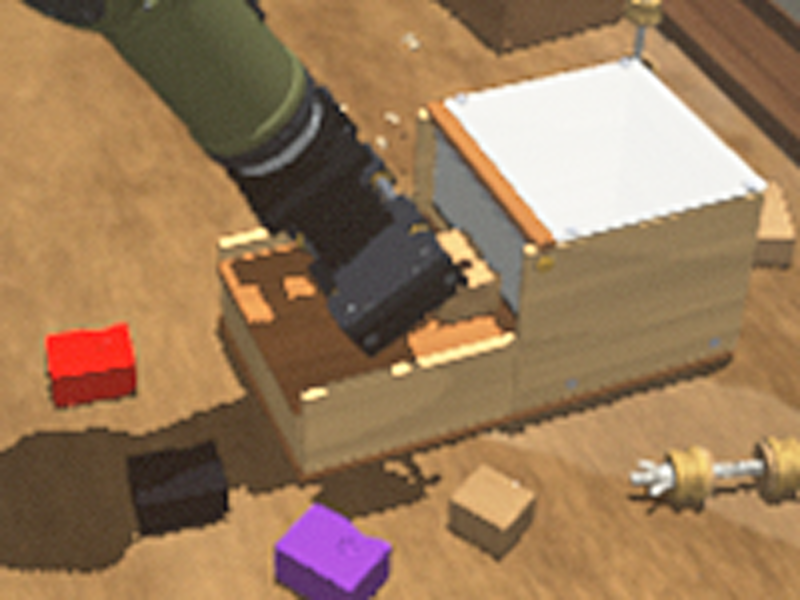

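```bash
python3 -m pendant '[[20,[2.4,-3.8,0],[0,0,0]],[20,[4.8,-7.7,0],[0,0,0]],[20,[7.2,-11.5,0],[0,0,0]],[20,[9.5,-15.3,0],[0,0,0]],[20,[11.9,-19.1,0],[0,0,0]],[20,[14.3,-23,0],[0,0,0]],[20,[16.7,-26.8,0],[0,0,0]],[20,[19.1,-30.6,0],[0,0,0]],[20,[21.5,-34.4,0],[0,0,0]],[20,[23.9,-38.2,0],[0,0,0]]]'
python3 - <<'E'
from h import *
state(); plan((-10,-16,86),33); plan((-90,-16,86),33)
for n in("top","side"):
  c=optics.read_camera(n); cv2.imwrite(f"pics/{n}4.png",cv2.resize(c["image"][90:290,300:460] if n=="top" else c["image"][170:320,230:430],None,fx=3 if n=="top" else 4,fy=3 if n=="top" else 4,interpolation=cv2.INTER_CUBIC))
E
```

```text
time_s: 6.37
tool_pos: [0.5918, -0.1654, 0.0855]
tool_rot: [-89.5, 58.1, 2.2]
force: [-1.1, -0.0, -0.3]
grip_width: 0.0202
t 6.37 bin mm [-21.6 -15.8  85.5] F [-1.1 -0.  -0.3] q [-20.   7.  42. 125. -41.  25. 146.] w 0.0202
axes in bin x [ 0.53  0.01 -0.85] z [-0.    1.    0.01]
flip 1 shift mm [  5.7 -10.2  -0.3] turn [-0.     0.006 -0.019] deg 1.2
flip 1 shift mm [-36.6  57.8  -0. ] turn [-0.     0.006 -0.019] deg 1.2
```

View pics/side4.png

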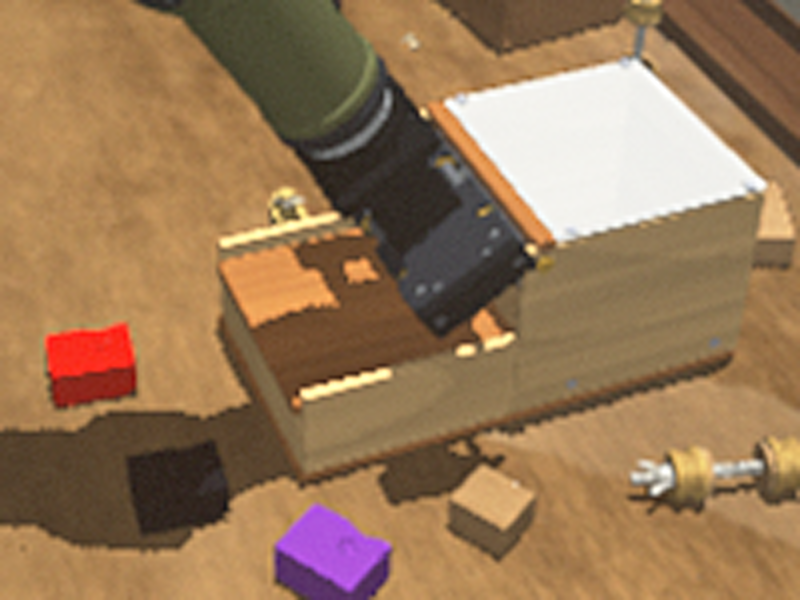

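View pics/top4.png

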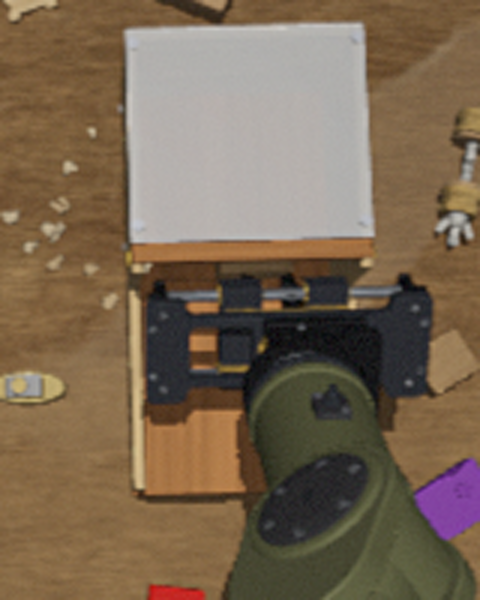

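```bash
python3 -m pendant '[[20,[1.6,-2.5,0],[0,0,0]],[20,[3.7,-5.9,0],[0,0,0]],[20,[3.7,-5.9,0],[0,0,0]],[20,[3.7,-5.9,0],[0,0,0]]]'
python3 - <<'E'
from h import *
state(); plan((-100,-16,86),33)
for n in("top","side"):
  c=optics.read_camera(n); cv2.imwrite(f"pics/{n}5.png",cv2.resize(c["image"][150:230,330:430] if n=="top" else c["image"][170:320,230:430],None,fx=6 if n=="top" else 4,fy=6 if n=="top" else 4,interpolation=cv2.INTER_CUBIC))
c=optics.read_camera("wrist"); cv2.imwrite("pics/w5.png",c["image"])
E
```

```text
time_s: 6.8
tool_pos: [0.5984, -0.1652, 0.0855]
tool_rot: [-89.5, 58.1, 2.2]
force: [-0.2, 0.3, 0.5]
grip_width: 0.02
t 6.8 bin mm [-15.  -15.8  85.5] F [-0.2  0.3  0.5] q [-20.   7.  42. 125. -42.  25. 146.] w 0.02
axes in bin x [ 0.53  0.01 -0.85] z [-0.  1.  0.]
flip 1 shift mm [-45.3  71.8   0.1] turn [-0.     0.006 -0.019] deg 1.2
```

View pics/w5.png

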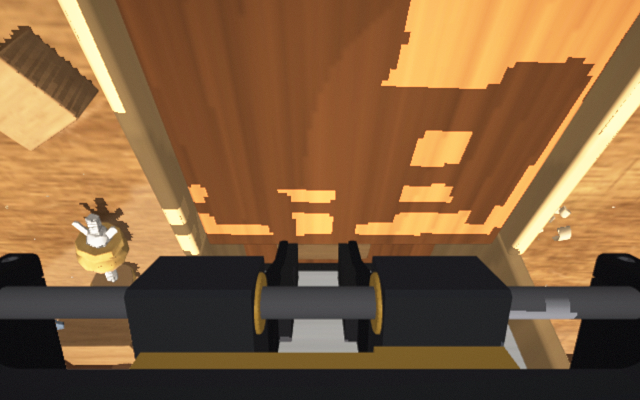

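View pics/top5.png

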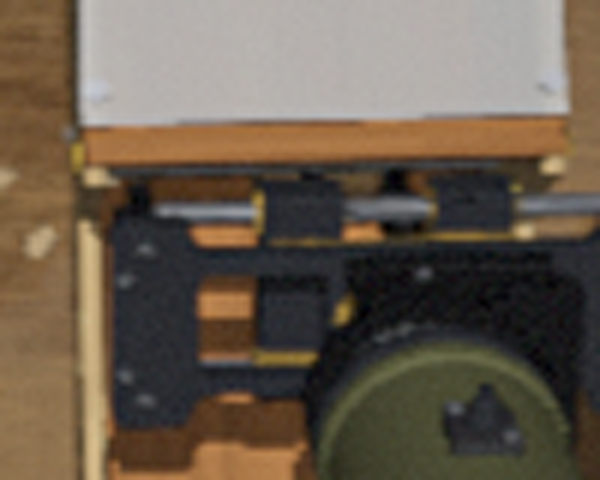

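```bash
python3 -m pendant '[[20,[-5,8,0],[0,0,0]],[20,[-12,20,0],[0,0,0]],[20,[-20,32,0],[0,0,0]],[20,[-28,45,0],[0,0,0]],[20,[-37,59,0],[0,0,0]],[20,[-60,73,0],[0,0,0]],[20,[-90,85,0],[0,0,0]],[20,[-120,85,0],[0,0,0.05]],[20,[-140,85,0],[0,0,0.05]],[20,[-140,85,0],[0,0,0.05]]]'
python3 - <<'E'
from h import *
state()
for n in("top","side"):
  c=optics.read_camera(n); cv2.imwrite(f"pics/{n}6.png",cv2.resize(c["image"][90:290,300:460] if n=="top" else c["image"][170:320,230:430],None,fx=3 if n=="top" else 4,fy=3 if n=="top" else 4,interpolation=cv2.INTER_CUBIC))
c=optics.read_camera("wrist"); cv2.imwrite("pics/w6.png",c["image"])
for n in ("top","side"):
  optics.read_camera(n)
  for l in("block","flap_edge","plain_offcut","thumb_plane","lying_clamp"):
    print(n,l,[(round(m["confidence"],2),np.round(np.array(m["centre"])*[400,640]).tolist()) for m in models.landmark_of(n,l)[:4]])
E
```

```text
time_s: 7.78
tool_pos: [0.452, -0.1701, 0.1605]
tool_rot: [-89.5, 60.9, 2.2]
force: [0.2, -0.5, -0.1]
grip_width: 0.0199
t 7.78 bin mm [-161.6  -16.6  160.5] F [ 0.2 -0.5 -0.1] q [ 10. -17.  15. 133. -14.  38. 126.] w 0.0199
axes in bin x [ 0.49  0.01 -0.87] z [-0.  1.  0.]
top block [(0.86, [298.0, 361.0]), (0.6, [178.0, 384.0]), (0.43, [259.0, 452.0])]
top flap_edge [(0.72, [180.0, 381.0])]
top plain_offcut [(0.69, [213.0, 450.0])]
top thumb_plane [(0.49, [218.0, 311.0])]
top lying_clamp [(0.8, [153.0, 454.0])]
side block [(0.94, [293.0, 275.0]), (0.52, [250.0, 352.0])]
side flap_edge [(0.96, [236.0, 350.0])]
side plain_offcut [(0.9, [296.0, 356.0]), (0.45, [253.0, 348.0])]
side thumb_plane []
side lying_clamp [(0.72, [293.0, 409.0])]
```

View pics/side6.png

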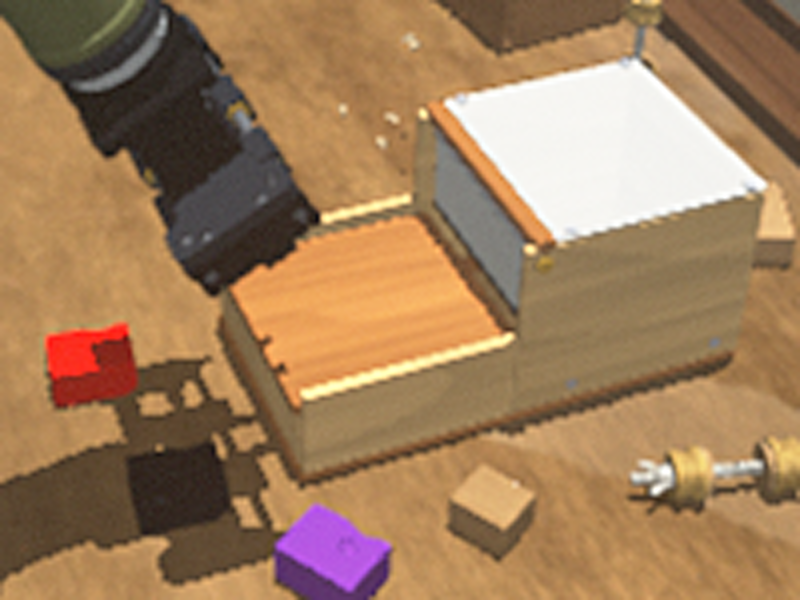

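View pics/w6.png

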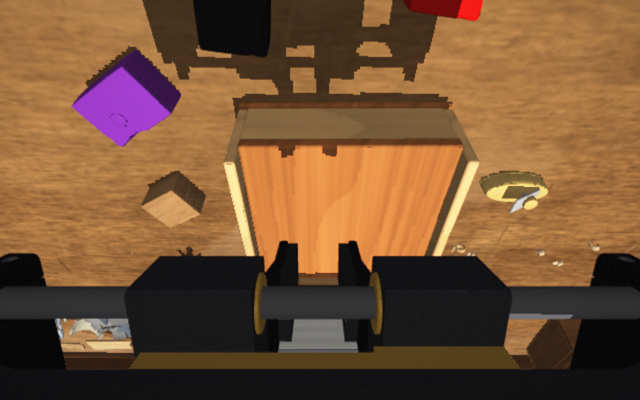

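View pics/top6.png

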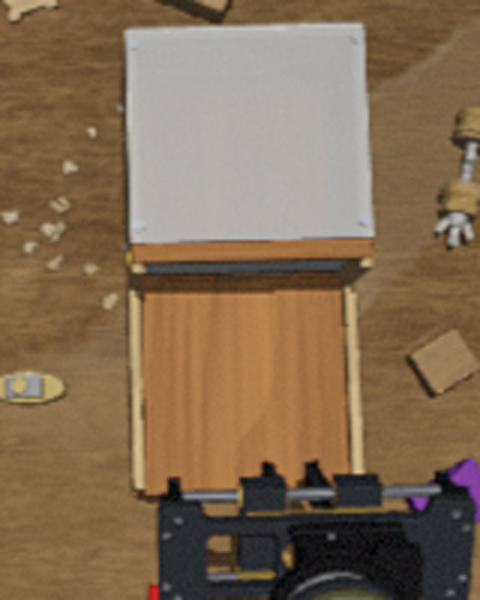

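```bash
python3 - <<'E'
from h import *
c=optics.read_camera("side")
for n in("top","side"):
    c=optics.read_camera(n); P=cloud(c,np.ones((400,640),bool)); Q=B.inv().apply(P-O)*1000
    m=(abs(Q[:,1])<60)&(abs(Q[:,0])<30)&(Q[:,2]>66)&(Q[:,2]<128); q=Q[m]
    if len(q)>20: print(n,len(q),"slope dx/dz",np.polyfit(q[:,2],q[:,0],1).round(3), "x",np.percentile(q[:,0],[5,50,95]).round(1))
    b=(abs(Q[:,1])<70)&(Q[:,0]<-20)&(Q[:,0]>-150)&(Q[:,2]>80)&(Q[:,2]<95); print("pts block height on shelf",b.sum())
state(); print(telemetry.get_obs()["joint_velocities"].round(1))
E
```

```text
top 202 slope dx/dz [-0.008 -0.224] x [-1.5 -0.9 -0.2]
pts block height on shelf 0
side 364 slope dx/dz [-0.012 -1.103] x [-3.5 -2.3 -1. ]
pts block height on shelf 0
t 8.68 bin mm [-161.3  -16.6  159.4] F [-0.9  0.7 -0.5] q [ 10. -17.  16. 133. -14.  38. 126.] w 0.02
axes in bin x [ 0.49  0.01 -0.87] z [-0.    1.    0.01]
[ 0.3  0.  -0.1 -0.  -0.   0.   0.1]
```

```bash
python3 -c "
from cell import env; print(env.sign_off())"
```

```text
the job is handed in; nothing more can be done
None
```

I pushed the bored block along the shelf and through the flap with both fingertips, tool tilted about 32° with the tips leading. I then drew the fingers back out and handed the job in at about 8.7 s of the 38 s.

**Checks before handing in**
- **Shelf:** no depth readings at block height remained on it, and the pictures show it empty.
- **Flap:** it reads as shut, with a slope of about 0.01 rad and its surface 1 to 2 mm from the hinge plane.
- **Robot:** it was clear of everything at TCP height 0.16 m, with forces within the sensor noise of about 1 N. Joint 2 was close to its lower limit.
- **Bystanders:** the pictures show the plane, the plain offcut and the clamp where they were at the start, and the offcut and clamp landmarks agree to about 4 pixels. The side camera did not detect the plane in the last check, but the top camera did, in its original spot.

**Not confirmed**
- **Block in the pit:** I could not see it there because the cover looks opaque to the cameras. I inferred the drop from the force easing at the end of the push, the block no longer showing in the doorway and the flap hanging shut.
- **Network reports:** the networks still reported a weak "block" at the doorway (0.52 to 0.60). I took this as a false report, because the depth readings show only the shut flap there.

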